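# Weigh the pot from the middle of the supplement rack

## Robot

A 6-joint arm with a two-finger parallel gripper is mounted at the origin on a cart in front of the work surface, level with it; the furniture and walls round the work are solid. World frame = base frame: x ahead of the robot, y to its left, z up, the work surface at z = 0. Lengths are in m, angles in rad, forces in N, time in s.
With the tool pointing down it reaches from about 0.35 to 0.85 m from the base axis. Payload 8.1 kg.
Tool frame: the origin (TCP) lies where the fingers leave the gripper's body, on its centre line; the fingertips stand 84 mm ahead of it and the grasp point (between the pads) lies 65 mm ahead of it (arm.tips_ahead is the distance from the TCP to the fingertips, in m); z points along the fingers, y is the line along which they close (so a half turn about z gives the same grasp; the last joint's range is limited). The gripper opens to 93 mm and grips with 3 to 60 N. Pads are 15 mm wide; open, the fingers measure 128 mm over their backs; the gripper's body (75 mm by 188 mm) begins 65 mm behind the grasp point.
Start: joints at [-1.385, 0.13, 1.488, -0, 1.523, -0.085], TCP at [0.161, -0.578, 0.303] pointing down, gripper open.
Joint ranges: [-2.96, 2.96], [-0.89, 2.26], [0.02, 2.5], [-1.34, 4.48], [0, 2.73], [-2.66, 2.66]. Speed limits (rad/s): [2.39, 2.39, 2.79, 3.14, 3.14, 3.14].

## Interface

Orientations are given as a rotation vector (axis times angle).
In Python, from rig import get_obs, eyes, arm gives the robot as it stands.
- The arm moves only by the tool jog_arm, never from a script. Its argument "moves" is a list of rows, each a list of 5 numbers: the closure, from 0 (fully open) to 1 (shut), then the shift along the tool's x, y, z in cm, then the turn about the tool's z in degrees. In form: [[hand, x, y, z, roll], ...]. A call has 1 to 10 rows; each row shifts and turns the commanded pose from where the row before left it, along the tool's axes as they then stand; what a row does not reach is not made up. A row lasts 1/10 s, in which the tool goes at most 50 mm and 8.59 degrees, less where a joint would pass 70% of its speed; a pose out of reach is approached as far as the arm can. A call is refused whole if a number of a shift passes 5 or a number of a turn 8.59, either way. A call with a gripper value outside its range is refused whole. The fingers move at their own pace and stop on an object; "squeeze" is the grip in N (left out, the last holds). Time passes only in rows, so rows that do not move let the fingers close. It gives the time, the measured TCP pose, the force, the opening and the grip force at its end, in the units of the state.
- get_obs(): the state, without advancing time (a new reading comes with each control period).
- eyes.camera(name): name is "scene" or "top" or "wrist"; returns a dict with "pixels" (480x640x3 uint8, red, green, blue), "camera_matrix" (3x3 intrinsics, pixels), "rvec" (rotation vector, rad) and "tvec" (3), from world to camera coordinates, as OpenCV has them. Camera axes: x right, y down, z forward; pixel columns grow to the right and rows downward; lengths in m; the calibration is good to about 2 mm. The wrist camera is an equidistant fisheye: a pixel r from the principal point sees the ray r / f radians off the axis. A picture is of the moment at which its call begins. There is no depth.
- arm.finish_job(): hands the job in; it is judged then, once.
Trained networks look in a picture, given as the dict that the camera call returned (one of the last four; its "shot" number tells which), for a name from the list of things; names that differ only in an ending like _2 or _b are one class to them, and where a whole thing is asked for, a point or a joint stands for the part that bears it (a point fixed in the world has none). Each returns a list of dicts, best first, with "conf" (0 to 1); they miss things now and then, are a little off and sometimes report something else, mostly with a low value. They report only what shows in the picture. A call takes as long as a camera call. They do not tell look-alikes from the thing itself.
- eyes.spot_in(picture, thing): "extent" ([left, top, right, bottom] in pixels, round what is visible of it).
- eyes.spot_point(picture, thing): "position" ([row, column] in pixels: a listed point, or the origin of a listed thing).
The state is a dict: "clock": time; "joints": joint angles; "joint_vel": joint speeds; "tau": joint torques, N m; "ee_pos": TCP position; "tool_rot": TCP orientation; "ft_force": force on the tool from outside, world axes, zero at the start; "ft_torque": the same for the moment, N m; "grip_width": opening from 0.0 (shut) to 1.0 (fully open); "gripper_force": force on a finger pad.
Only numpy, scipy, OpenCV 4.12 (cv2) and the standard library are available. Lean on these libraries where they do the work, as an engineer would, in place of code of your own. Each camera call takes 0.05 s, during which the arm holds its last target. There are 200 camera calls.

## Task

Get the small snap-lid pot weighed: it stands hemmed in between the screw-lid jar and the blue-capped bottle in the rack. First stand both of these clear on the dark mat, then set the small pot upright on the middle of the balance's pan and leave it there, and only then put the jar and the bottle back upright where each stood, centred in its own bay of the rack. Keep everything upright and leave the bigger pot at the back of the table alone.

Things in the scene. Friction and masses are not known exactly. Their poses are not given: they have to be found in the camera images.
- jar_center (a point): screw-lid jar, white with a green lid, 64 mm across, 90 mm high; starts in one of the two outer bays of the rack. The point is its centre, 45 mm above its underside; z is up along it. Grasp round the body, 0 to 10 mm below the centre, across the rack (along its y). 0.13 to 0.27 kg.
- bottle_center (a point): short white bottle with a blue cap, body 60 mm across, 64 mm high; starts in the other outer bay. The body is full width only in its lower part, the shoulders slope in to the cap. The point is its centre, 32 mm above its underside; z is up. Grasp it at or up to 7 mm below the centre, across the rack (along the rack's y). 0.14 to 0.28 kg.
- pot_center (a point): small white snap-lid pot to be weighed, 62 mm across the rim, sides narrowing a little downward, 41 mm high; starts in the middle of the rack. The point is its centre, 20.5 mm above its underside; z is up. Plates stand 6 mm from it across the rack, so once both neighbours are gone it is grasped along the rack's x, at or up to 12 mm above the centre. 0.04 to 0.09 kg.
- rack: grey fixed rack, 236 mm long (its x, pointing roughly away from the robot), 92 mm wide; origin at the centre of its underside, floor 6 mm above the table. Middle bay at x = 0 between two plates 66 mm long at y = +-39 mm, tops 54 mm above the table; outer bays at x = -70 and +70 mm, open across, end lips 18 mm high with inner faces at +-111 mm. Gaps between the things 3 to 13 mm.
- mat: dark ribbed rubber mat fixed to the table, 200 mm (its x) by 120 mm (its y), 4 mm thick: the side area for things cleared away. Origin at the centre of its underside, z up; two things fit side by side at x = -50 and +50 mm.
- pan_center (a point): centre of the pan's upper surface, 24.5 mm above the table, of a small grey digital balance fixed to the table (body 128 by 118 mm). The pan is the plain flat rectangle, 84 mm (x) by 107 mm (y), on the part away from the keys and display; x points from the keys toward the pan, z up. The body's middle lies 19 mm from this point on the side of the keys.
- big_pot_center (a point): bigger white snap-lid pot, 66 mm across, 47 mm high, alone at the back of the table; not to be touched. The point is its centre, 23.5 mm above its underside.
There are look-alikes about, which are no part of the job. What is shaped like the part that bears pot_center but red is not meant.

How it is judged:
By the outcome, as a careful person would: the job done as asked, in the order asked, and still so for the second after the job is handed in, with the robot touching nothing.
It also fails if it takes over 141 s, if anything falls off the work surface, if the arm or the gripper's body presses on something with over 40 N, if the wrist force passes 120 N, or if a joint passes its speed limit or range.

## Working session

There is one attempt and no reset: what is moved stays moved. The work goes in short steps, Python scripts to look and compute and a tool call to move; the robot and the scene stay as the last step left them, time stands still between calls to the robot, and variables do not carry over. Pictures are saved under pics/ and viewed, at most 14 in all, crops included, and the job is handed in when it is done.

Besides the shell and the picture viewer there is one more tool, called after ">>>" as name(argument=value, ...) on one line, values as JSON. jog_arm: Moves the arm, as the interface text tells. Its arguments: {"type":"object","properties":{"moves":{"type":"array"},"squeeze":{"type":"number"}},"required":["moves"]}

```bash
ls; mkdir -p pics
python3 - <<'E'
from rig import get_obs, eyes, arm
import cv2
o=get_obs();print(o['clock'],o['ee_pos'],o['tool_rot'],o['grip_width'])
for n in ['scene','top']:
    p=eyes.camera(n);cv2.imwrite(f'pics/{n}0.png',p['pixels'][:,:,::-1])
    print(n,p['camera_matrix'].tolist(),p['rvec'],p['tvec'])
    for t in ['jar_center','bottle_center','pot_center','rack','mat','pan_center','big_pot_center']:
        print(t,[(d['position'],round(d['conf'],2)) for d in eyes.spot_point(p,t)][:4],[(d['extent'],round(d['conf'],2)) for d in eyes.spot_in(p,t)][:3])
E
```

```text
pics
0.0 [ 0.16044766 -0.57772811  0.30169066] [-3.11102816e+00 -4.23807546e-01  1.49337171e-04] 1.0022636378930991
scene [[572.1217610923818, 0.0, 322.9346246776484], [0.0, 572.1217610923818, 230.58211035710488], [0.0, 0.0, 1.0]] [ 0.89521532 -2.17906256  1.35660179] [0.4175186  0.21569824 0.97192471]
jar_center [([280.4, 284.2], 0.56)] [([271.3, 253.0, 304.1, 307.0], 0.74)]
bottle_center [([267.3, 232.2], 0.95)] [([216.5, 251.2, 248.0, 288.4], 0.75), ([280.3, 200.1, 307.0, 229.1], 0.42)]
pot_center [([297.1, 187.4], 0.92), ([282.6, 258.3], 0.7), ([268.2, 230.1], 0.3)] [([183.6, 282.1, 206.1, 311.3], 0.91), ([245.6, 262.9, 270.6, 296.5], 0.9)]
rack [([291.7, 260.7], 0.75)] [([204.1, 254.9, 319.0, 319.4], 0.95)]
mat [([254.9, 344.6], 0.63), ([281.5, 284.7], 0.54)] [([303.3, 231.6, 388.5, 281.5], 0.75)]
pan_center [([211.4, 413.7], 0.88)] [([387.7, 203.8, 456.8, 238.8], 0.83)]
big_pot_center [([210.9, 292.0], 0.84)] [([279.6, 199.7, 306.2, 227.8], 0.68)]
top [[461.88744194528186, 0.0, 318.70033834110046], [0.0, 461.88744194528186, 235.20215893951126], [0.0, 0.0, 1.0]] [ 2.1994726  -2.14869705  0.08427144] [0.01013034 0.57125266 1.22762233]
jar_center [([271.5, 243.8], 0.74)] [([229.7, 260.4, 262.2, 280.9], 0.65)]
bottle_center [([221.9, 236.3], 0.9)] [([225.7, 207.7, 251.1, 233.6], 0.8)]
pot_center [([219.3, 196.7], 0.89), ([245.9, 244.5], 0.69)] [([183.0, 207.4, 204.5, 229.2], 0.84), ([230.6, 231.6, 254.4, 255.4], 0.77)]
rack [([246.6, 242.4], 0.82)] [([217.9, 201.4, 264.3, 291.4], 0.72)]
mat [([251.6, 327.9], 0.69)] [([297.7, 210.6, 362.4, 295.2], 0.58)]
pan_center [([263.9, 425.1], 0.72)] [([399.7, 244.3, 448.2, 290.4], 0.94)]
big_pot_center [([174.3, 340.4], 0.75)] [([325.8, 157.9, 357.2, 186.3], 0.91), ([396.4, 244.4, 445.7, 291.2], 0.57)]
```

Run:
```python
import cv2
a=cv2.imread('pics/scene0.png')[180:340,160:480];cv2.imwrite('pics/s1.png',cv2.resize(a,(800,400),interpolation=2))
a=cv2.imread('pics/top0.png')[145:310,170:470];cv2.imwrite('pics/t1.png',cv2.resize(a,(800,440),interpolation=2))
```

```text
(no output)
```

View pics/t1.png

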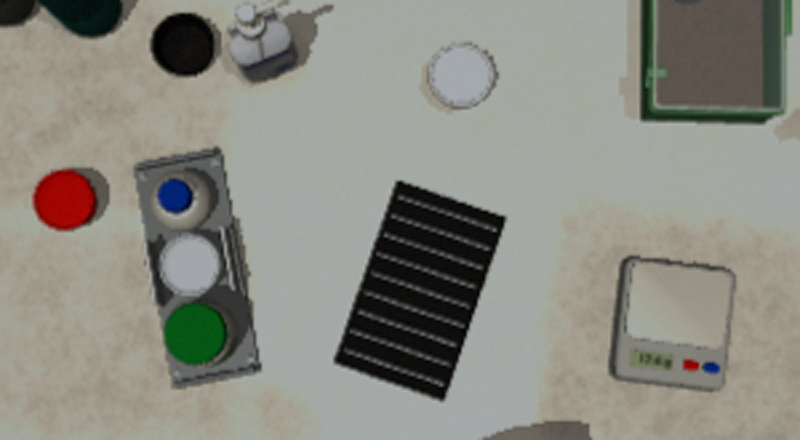

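View pics/s1.png

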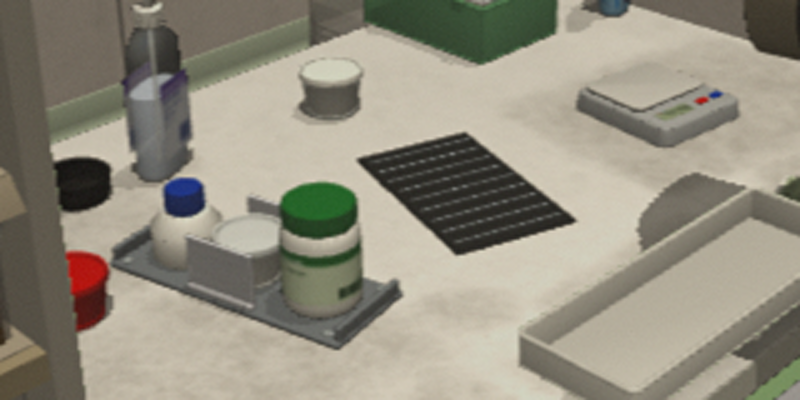

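The top view shows the jar in the near bay (crop 195,333), bottle in the far bay (175,197), small pot between (190,265). It also shows the mat (420,290), the balance pan (678,305), the big pot (462,75) and the red look-alike (65,200).

```bash
cat > h.py <<'E'
import numpy as np, cv2
from scipy.optimize import least_squares
from scipy.spatial.transform import Rotation as R
C={'scene':([572.12,322.93,230.58],[0.89521532,-2.17906256,1.35660179],[0.4175186,0.21569824,0.97192471]),
'top':([461.887,318.70,235.20],[2.1994726,-2.14869705,0.08427144],[0.01013034,0.57125266,1.22762233])}
def K(n): f,a,b=C[n][0];return np.array([[f,0,a],[0,f,b],[0,0,1.]])
def onplane(n,uv,z):
    M=R.from_rotvec(C[n][1]).as_matrix();c=-M.T@np.array(C[n][2]);d=M.T@np.linalg.inv(K(n))@[uv[0],uv[1],1]
    return c+d*(z-c[2])/d[2]
def proj(n,P): return cv2.projectPoints(np.atleast_2d(P).astype(float),np.array(C[n][1]),np.array(C[n][2]),K(n),None)[0][:,0]
def fitrect(n,px,dx,dy,z,yaw0):
    px=np.array(px,float);w=np.array([onplane(n,p,z)[:2] for p in px])
    L=np.array([[dx,dy],[dx,-dy],[-dx,-dy],[-dx,dy]])/2
    def m(p): c,s=np.cos(p[2]),np.sin(p[2]);return L@np.array([[c,s],[-s,c]])+p[:2]
    r=least_squares(lambda p:(m(p)-w).ravel(),[*w.mean(0),yaw0]);return r.x,np.abs(r.fun).max()
E
python3 - <<'E'
from h import *
t=lambda L:[(170+(x+.5)/2.6667-.5,145+(y+.5)/2.6667-.5) for x,y in L]
s=lambda L:[(160+(x+.5)/2.5-.5,180+(y+.5)/2.5-.5) for x,y in L]
# order: far-left, far-right, near-right, near-left
print('mat top',fitrect('top',t([(398,181),(506,216),(444,400),(335,362)]),.2,.12,.004,-.3))
print('mat scn',fitrect('scene',s([(358,159),(466,133),(576,219),(459,254)]),.2,.12,.004,-.3))
print('rack top',fitrect('top',t([(135,163),(221,149),(261,369),(174,388)]),.236,.092,.015,.1))
print('pan top',fitrect('top',t([(629,262),(734,271),(727,351),(624,344)]),.084,.107,.0245,-.1))
print('bal top',fitrect('top',t([(625,257),(735,268),(723,390),(612,376)]),.128,.118,.018,-.1))
print('balscn',fitrect('scene',s([(577,101),(667,68),(738,102),(666,138)]),.128,.118,.015,-.1))
T={'jar':((243.8,271.5),(284.2,280.4),.051),'bot':((236.3,221.9),(232.2,267.3),.038),'pot':((244.5,245.9),(258.3,282.6),.0265),'rack':((242.4,246.6),(260.7,291.7),0.0),'mat':((327.9,251.6),(344.6,254.9),0),'pan':((425.1,263.9),(413.7,211.4),.0245),'big':((340.4,174.3),(292,210.9),.0235),'red':((196.7,219.3),(187.4,297.1),.0205)}
for k,(a,b,z) in T.items(): print(k,onplane('top',a,z).round(4),onplane('scene',b,z).round(4))
print('jarlid',onplane('top',t([(195,334)])[0],.096)) 
print('potlid',onplane('top',t([(190,265)])[0],.047)) 
print('botcap',onplane('top',t([(175,196)])[0],.070))
E
```

```text
mat top (array([ 0.52378667, -0.0016969 , -0.30601945]), np.float64(0.0017631687886369152))
mat scn (array([ 5.21840975e-01,  7.55724774e-05, -3.05204876e-01]), np.float64(0.002693540750854151))
rack top (array([0.54126401, 0.22734041, 0.2124943 ]), np.float64(0.003227501992417725))
pan top (array([ 0.51099165, -0.26202548, -0.0596081 ]), np.float64(0.0019440062995742524))
bal top (array([ 0.49529489, -0.25872004, -0.09433619]), np.float64(0.003796586806223634))
balscn (array([ 0.48895961, -0.25812451, -0.10599002]), np.float64(0.013611469632971551))
jar [0.468  0.2185 0.051 ] [0.4759 0.2214 0.051 ]
bot [0.6005 0.2459 0.038 ] [0.6113 0.2473 0.038 ]
pot [0.537  0.2233 0.0265] [0.5391 0.237  0.0265]
rack [0.5365 0.2335 0.    ] [0.5429 0.2297 0.    ]
mat [ 0.5282 -0.0027  0.    ] [ 0.5274 -0.0054  0.    ]
pan [ 0.4999 -0.2647  0.0245] [ 0.5293 -0.2661  0.0245]
big [ 0.7399 -0.0321  0.0235] [ 0.7616 -0.055   0.0235]
red [0.6071 0.3577 0.0205] [0.605  0.3626 0.0205]
jarlid [0.47172866 0.21357508 0.096     ]
potlid [0.5405096  0.22952338 0.047     ]
botcap [0.60670218 0.2428003  0.07      ]
```

View pics/top0.png

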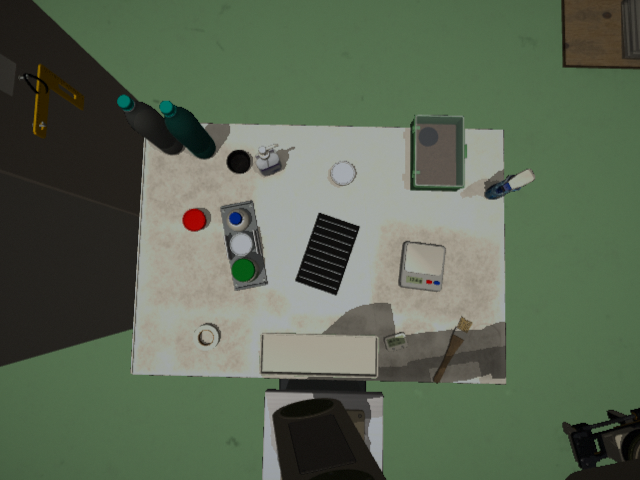

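>>> jog_arm(moves=[[0,2.5,0,0,0],[0,4.5,0,0,0],[0,4.5,0,0,0],[0,4.5,0,0,0],[0,4.5,0,0,0],[0,4.5,0,0,0],[0,1.7,-4.5,0,0],[0,1.7,-4.5,0,0],[0,1.7,-4.5,0,0],[0,1.7,-4.5,0,0]])

```text
clock: 2.5
ee_pos: [0.4188, -0.3178, 0.3024]
tool_rot: [-3.113, -0.424, 0.0]
ft_force: [1.5, -0.0, -0.3]
grip_width: 0.998
gripper_force: 0.0
```

>>> jog_arm(moves=[[0,1.7,-4.5,0,0],[0,1.7,-4.5,0,0],[0,1.7,-4.5,0,0],[0,1.7,-4.5,0,0],[0,1.7,-4.5,0,0],[0,1.7,-4.5,0,0],[0,1.7,-4.5,0,0],[0,1.7,-4.5,0,0],[0,1.7,-4.5,0,1.7],[0,1.7,-4.5,0,1.7]])

```text
clock: 3.5
ee_pos: [0.4634, 0.1614, 0.3031]
tool_rot: [-3.124, -0.33, -0.002]
ft_force: [0.9, 0.2, -0.0]
grip_width: 0.999
gripper_force: 0.0
```

```bash
cat >> h.py <<'E'
def to(P,yaw,dz=0.065):
    "delta from current TCP to put grasp point at P with tool x at yaw: cm in tool axes after turning"
    from rig import get_obs
    o=get_obs();M=R.from_rotvec(o['tool_rot']).as_matrix()
    y=np.arctan2(M[1,0],M[0,0]);g=np.array(o['ee_pos'])+M[:,2]*0.065
    c,s=np.cos(yaw),np.sin(yaw);T=np.array([[c,s,0],[s,-c,0],[0,0,-1]])
    d=(np.array(P)-g)
    print('t',round(o['clock'],2),'grasp',g.round(4),'yaw',round(y,4),'w',round(o['grip_width'],3),'f',round(o['gripper_force'],1),'ft',np.round(o['ft_force'],1),'tilt',M[:,2].round(4))
    print(' delta curaxes cm',(M.T@d*100).round(2),'after-turn',(T.T@d*100).round(2),'roll deg',round(np.degrees(y-yaw),2))
def wrist(name,things):
    from rig import eyes
    p=eyes.camera('wrist');cv2.imwrite(f'pics/{name}.png',p['pixels'][:,:,::-1])
    return p,{t:[(d['position'],round(d['conf'],2)) for d in eyes.spot_point(p,t)][:3] for t in things}
def wplane(p,uv,z):
    k=p['camera_matrix'];M=R.from_rotvec(p['rvec']).as_matrix();c=-M.T@np.array(p['tvec'])
    d=np.array([uv[0]-k[0][2],uv[1]-k[1][2]]);r=np.hypot(*d);th=r/k[0][0]
    v=M.T@np.array([*(np.sin(th)*d/max(r,1e-9)),np.cos(th)]);return c+v*(z-c[2])/v[2]
E
python3 - <<'E'
from h import *
to([.4717,.2145,.046],.212)
p,r=wrist('w1',['jar_center','bottle_center','pot_center','rack'])
for k,z in [('jar_center',.051),('bottle_center',.038),('pot_center',.0265),('rack',0)]:
    for q,c in r[k]: print(k,c,q,wplane(p,q[::-1],z).round(4))
E
```

```text
t 3.5 grasp [0.4634 0.1614 0.2381] yaw 0.2105 w 0.999 f 0.0 ft [ 0.9  0.2 -0. ] tilt [ 1.e-03  2.e-04 -1.e+00]
 delta curaxes cm [ 1.9  -5.02 19.21] after-turn [ 1.92 -5.02 19.21] roll deg -0.09
pot_center 0.84 [49.7, 156.2] [0.5991 0.3634 0.0265]
pot_center 0.75 [121.7, 270.8] [0.5423 0.2294 0.0265]
```

View pics/w1.png

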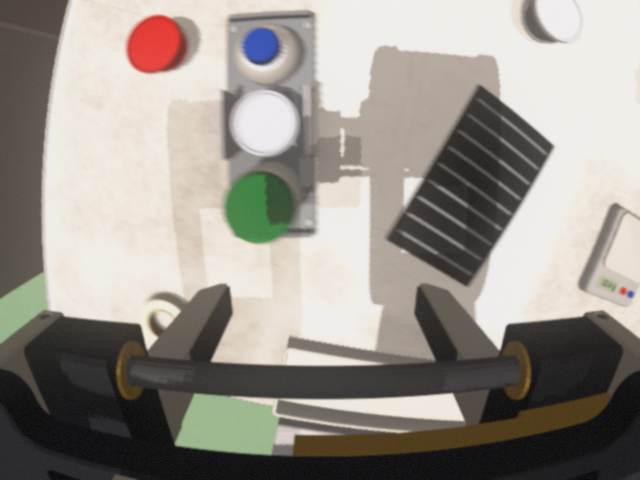

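The wrist view shows the rack aligned with the image: jar lid at (259,208), pot (265,123), cap (262,45), mat at right (470,185).

Run:
```python
from h import *
from rig import eyes
p=eyes.camera('wrist')
for n,q,z in [('jar',(259,208),.096),('pot',(265,122),.047),('cap',(262,45),.07),('rackTL',(229,15),.018),('TR',(314,11),.018),('BR',(317,233),.018),('m',(479,86),.004),('m',(553,148),.004),('m',(467,285),.004),('m',(388,239),.004)]: print(n,wplane(p,q,z)[:2].round(4))
```

```text
jar [0.4728 0.2137]
pot [0.5406 0.2294]
cap [0.6058 0.2424]
rackTL [0.6438 0.294 ]
TR [0.6611 0.211 ]
BR [0.4409 0.1607]
m [0.6329 0.0262]
m [ 0.5962 -0.085 ]
m [ 0.4127 -0.025 ]
m [0.4467 0.0839]
```

>>> jog_arm(moves=[[0,1.0,-2.5,0,0],[0,0.95,-2.5,2,0],[0,0,0,4,0],[0,0,0,4,0],[0,0,0,4,0],[0,0,0,2.5,0],[0,0,0,1.5,0],[0,0,0,0.7,0],[0,0,0,0.5,0],[0,0,0,0,0]])

```text
clock: 4.8
ee_pos: [0.4729, 0.2121, 0.1115]
tool_rot: [-3.124, -0.331, -0.002]
ft_force: [0.3, -0.9, 0.2]
grip_width: 1.001
gripper_force: 0.0
```

Run:
```python
from h import *
to([.4725,.214,.046],.21)
```

```text
t 4.8 grasp [0.473  0.2121 0.0465] yaw 0.2109 w 1.001 f 0.0 ft [ 0.3 -0.9  0.2] tilt [ 1.2e-03  4.0e-04 -1.0e+00]
 delta curaxes cm [-0.01 -0.19  0.05] after-turn [-0.01 -0.19  0.05] roll deg 0.05
```

>>> jog_arm(moves=[[0.2,0,-0.2,0,0],[1,0,0,0,0],[1,0,0,0,0],[1,0,0,0,0],[1,0,0,0,0],[1,0,0,0,0],[1,0,0,0,0],[1,0,0,0,0],[1,0,0,0,0],[1,0,0,0,0]], squeeze=22)

```text
clock: 5.8
ee_pos: [0.472, 0.2144, 0.1111]
tool_rot: [-3.124, -0.332, -0.001]
ft_force: [-1.5, 0.7, 6.4]
grip_width: 0.671
gripper_force: 22.0
```

Run:
```python
from h import *
to([.475,.014,.15],.21)
```

```text
t 5.8 grasp [0.472  0.2144 0.0461] yaw 0.2115 w 0.671 f 22.0 ft [-1.5  0.7  6.4] tilt [ 5.e-04  3.e-04 -1.e+00]
 delta curaxes cm [ -3.91  19.65 -10.39] after-turn [ -3.88  19.66 -10.39] roll deg 0.09
```

>>> jog_arm(moves=[[1,0,0,-0.5,0],[1,0,0,-1.5,0],[1,0,0,-2.5,0],[1,0,0,-3,0],[1,-0.2,1.0,-2,0],[1,-0.5,2.2,-0.9,0],[1,-0.6,3.2,0,0],[1,-0.7,3.5,0,0],[1,-0.7,3.5,0,0],[1,-0.6,3.0,0,0]])

```text
clock: 6.8
ee_pos: [0.4737, 0.0453, 0.2157]
tool_rot: [3.124, 0.331, 0.001]
ft_force: [0.8, 0.4, -1.1]
grip_width: 0.674
gripper_force: 22.0
```

>>> jog_arm(moves=[[1,-0.4,2.0,0,0],[1,-0.2,1.0,0,0],[1,0,0.25,1,0],[1,0,0,2,0],[1,0,0,2,0],[1,0,0,2,0],[1,0,0,1.5,0],[1,0,0,0.7,0],[1,0,0,0.3,0],[1,0,0,0,0]])

```text
clock: 7.8
ee_pos: [0.4749, 0.0144, 0.1197]
tool_rot: [-3.124, -0.332, 0.0]
ft_force: [-0.0, 0.4, -1.7]
grip_width: 0.677
gripper_force: 22.0
```

Run:
```python
from h import *
to([.475,.014,.0445],.21)
```

```text
t 7.8 grasp [0.4749 0.0144 0.0547] yaw 0.212 w 0.677 f 22.0 ft [-0.   0.4 -1.7] tilt [-3.e-04  2.e-04 -1.e+00]
 delta curaxes cm [0.01 0.04 1.02] after-turn [0.01 0.04 1.02] roll deg 0.12
```

>>> jog_arm(moves=[[1,0,0,0.5,0],[1,0,0,0.3,0],[1,0,0,0.1,0],[1,0,0,0.1,0],[1,0,0,0,0],[0.32,0,0,0,0],[0.25,0,0,0,0],[0,0,0,0,0],[0,0,0,0,0],[0,0,0,0,0]])

```text
clock: 8.8
ee_pos: [0.475, 0.0139, 0.1099]
tool_rot: [3.124, 0.331, 0.0]
ft_force: [-0.2, -0.2, 0.0]
grip_width: 0.956
gripper_force: 0.0
```

>>> jog_arm(moves=[[0,0,0,-1,0],[0,0,0,-3,0],[0,0,0,-4,0],[0,0,0,-4,0],[0,0,0,0,0]])

```text
clock: 9.3
ee_pos: [0.4781, 0.0137, 0.2372]
tool_rot: [3.122, 0.331, 0.017]
ft_force: [1.4, 0.2, 0.2]
grip_width: 1.004
gripper_force: 0.0
```

Run:
```python
from h import *
to([.6065,.2430,.12],.21)
```

```text
t 9.3 grasp [0.4789 0.0136 0.1723] yaw 0.2116 w 1.004 f 0.0 ft [1.4 0.2 0.2] tilt [ 1.130e-02 -9.000e-04 -9.999e-01]
 delta curaxes cm [ 17.24 -19.76   5.35] after-turn [ 17.26 -19.77   5.23] roll deg 0.09
```

>>> jog_arm(moves=[[0,1.6,-1.7,0,0],[0,3,-3.4,0,0],[0,3,-3.4,0,0],[0,3,-3.4,0,0],[0,3,-3.4,0,0],[0,2.5,-2.8,0,0],[0,1.5,-1.5,1.5,0],[0,0,0,3.5,0],[0,0,0,0,0],[0,0,0,0,0]])

```text
clock: 10.3
ee_pos: [0.6049, 0.2421, 0.1789]
tool_rot: [3.123, 0.331, -0.005]
ft_force: [-0.1, -0.0, 0.0]
grip_width: 0.996
gripper_force: 0.0
```

Run:
```python
from h import *
to([.6073,.2430,.035],.21)
p,r=wrist('w2',['jar_center','bottle_center','pot_center'])
for k,z in [('jar_center',.049),('bottle_center',.038),('pot_center',.0265)]:
    for q,c in r[k]: print(k,c,q,wplane(p,q[::-1],z).round(4))
```

```text
t 10.3 grasp [0.6047 0.242  0.1139] yaw 0.2114 w 0.996 f 0.0 ft [-0.1 -0.   0. ] tilt [-0.003 -0.001 -1.   ]
 delta curaxes cm [ 0.3  -0.05  7.89] after-turn [ 0.27 -0.04  7.89] roll deg 0.08
bottle_center 0.93 [254.1, 318.3] [0.6079 0.246  0.038 ]
pot_center 0.91 [338.5, 320.1] [0.5401 0.2306 0.0265]
pot_center 0.59 [219.7, 158.1] [0.6047 0.359  0.0265]
pot_center 0.59 [255.1, 321.0] [0.6037 0.2434 0.0265]
```

View pics/w2.png

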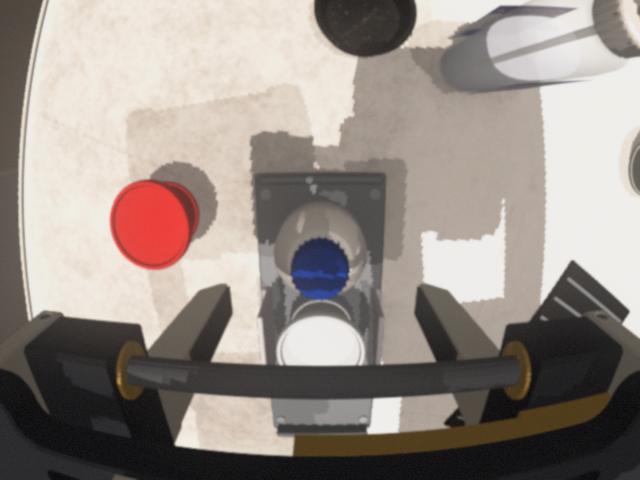

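The wrist view shows the bottle cap (320,268) and body centred between the fingers, the pot below it at (320,342), and nothing in the fingers' way.

>>> jog_arm(moves=[[0,0.1,-0.1,2,0],[0,0.1,0,2.5,0],[0,0,0,2,0],[0,0,0,0.9,0],[0,0,0,0.4,0],[0,0,0,0,0],[0,0,0,0,0]])

```text
clock: 11.2
ee_pos: [0.6085, 0.2441, 0.1034]
tool_rot: [-3.124, -0.331, -0.004]
ft_force: [0.4, 0.1, 0.1]
grip_width: 0.999
gripper_force: 0.0
```

Run:
```python
from h import *
to([.6075,.2432,.035],.21)
```

```text
t 11.2 grasp [0.6086 0.2442 0.0384] yaw 0.2114 w 0.999 f 0.0 ft [0.4 0.1 0.1] tilt [ 2.2e-03  7.0e-04 -1.0e+00]
 delta curaxes cm [-0.13  0.07  0.34] after-turn [-0.13  0.07  0.34] roll deg 0.08
```

>>> jog_arm(moves=[[0,-0.1,0.1,0.3,0],[0,0,0,0,0],[1,0,0,0,0],[1,0,0,0,0],[1,0,0,0,0],[1,0,0,0,0],[1,0,0,0,0],[1,0,0,0,0],[1,0,0,0,0],[1,0,0,0,0]])

```text
clock: 12.2
ee_pos: [0.6068, 0.2429, 0.0988]
tool_rot: [-3.124, -0.332, -0.0]
ft_force: [-1.0, 1.9, -0.3]
grip_width: 0.628
gripper_force: 22.0
```

Run:
```python
from h import *
to([.570,-.015,.15],.21)
```

```text
t 12.2 grasp [0.6068 0.2429 0.0338] yaw 0.2115 w 0.628 f 22.0 ft [-1.   1.9 -0.3] tilt [-0.e+00  3.e-04 -1.e+00]
 delta curaxes cm [ -9.01  24.44 -11.63] after-turn [ -8.97  24.46 -11.62] roll deg 0.09
```

>>> jog_arm(moves=[[1,0,0,-0.5,0],[1,0,0,-1.5,0],[1,0,0,-2.5,0],[1,0,0,-3,0],[1,-0.3,0.9,-2.5,0],[1,-0.8,2.2,-1.6,0],[1,-1.2,3.2,0,0],[1,-1.3,3.6,0,0],[1,-1.3,3.6,0,0],[1,-1.3,3.6,0,0]])

```text
clock: 13.2
ee_pos: [0.5818, 0.061, 0.216]
tool_rot: [3.124, 0.332, 0.002]
ft_force: [0.2, -0.1, -1.6]
grip_width: 0.63
gripper_force: 21.9
```

>>> jog_arm(moves=[[1,-1.3,3.4,0,0],[1,-1.0,2.5,0,0],[1,-0.5,1.4,1,0],[1,0,0,2,0],[1,0,0,2.5,0],[1,0,0,2.5,0],[1,0,0,1.5,0],[1,0,0,0.8,0],[1,0,0,0.3,0],[1,0,0,0,0]])

```text
clock: 14.2
ee_pos: [0.5704, -0.0146, 0.1092]
tool_rot: [3.124, 0.332, 0.001]
ft_force: [0.3, 0.1, -2.9]
grip_width: 0.625
gripper_force: 21.9
```

Run:
```python
from h import *
to([.570,-.015,.032],.21)
```

```text
t 14.2 grasp [ 0.5705 -0.0146  0.0442] yaw 0.2117 w 0.625 f 21.9 ft [ 0.3  0.1 -2.9] tilt [ 6.e-04 -0.e+00 -1.e+00]
 delta curaxes cm [-0.05  0.03  1.22] after-turn [-0.05  0.03  1.22] roll deg 0.1
```

>>> jog_arm(moves=[[1,0,0,0.6,0],[1,0,0,0.3,0],[1,0,0,0.1,0],[1,0,0,0.15,0],[1,0,0,0,0],[0.35,0,0,0,0],[0.25,0,0,0,0],[0,0,0,0,0],[0,0,0,0,0],[0,0,0,0,0]])

```text
clock: 15.2
ee_pos: [0.5701, -0.0148, 0.0974]
tool_rot: [3.124, 0.332, 0.0]
ft_force: [-0.4, -0.1, 0.0]
grip_width: 0.946
gripper_force: 0.0
```

>>> jog_arm(moves=[[0,0,0,-1,0],[0,0,0,-3,0],[0,0,0,-4,0],[0,0,0,-4,0],[0,0,-3,-2,0],[0,0,-4,-1,0],[0,0,-4,0,0],[0,0,-4,0,0],[0,0,0,0,-7.5],[0,0,0,0,-7.5]])

```text
clock: 16.2
ee_pos: [0.5382, 0.1334, 0.2483]
tool_rot: [3.051, 0.748, 0.001]
ft_force: [-0.4, -0.1, -0.7]
grip_width: 0.999
gripper_force: 0.0
```

>>> jog_arm(moves=[[0,0,0,0,-7.5],[0,0,0,0,-7.5],[0,0,0,0,-7.5],[0,0,0,0,-7.5],[0,0,0,0,-7.5],[0,0,0,0,-7.5],[0,0,0,0,-7.5],[0,0,0,0,-7.5],[0,0,0,0,-7.5],[0,0,0,0,-7.4]])

```text
clock: 17.2
ee_pos: [0.5386, 0.1319, 0.2482]
tool_rot: [1.97, 2.447, 0.001]
ft_force: [0.5, 0.1, 0.7]
grip_width: 1.0
gripper_force: 0.0
```

Run:
```python
from h import *
to([.540,.229,.12],.21+np.pi/2)
p,r=wrist('w3',['jar_center','bottle_center','pot_center'])
for k,z in [('jar_center',.049),('bottle_center',.036),('pot_center',.0265)]:
    for q,c in r[k]: print(k,c,q,wplane(p,q[::-1],z).round(4))
```

```text
t 17.2 grasp [0.5386 0.132  0.1832] yaw 1.7859 w 1.0 f 0.0 ft [0.5 0.1 0.7] tilt [ 7.e-04  1.e-04 -1.e+00]
 delta curaxes cm [9.45 2.2  6.32] after-turn [9.46 2.16 6.32] roll deg 0.29
jar_center 0.69 [341.1, 226.1] [0.4728 0.0171 0.049 ]
jar_center 0.32 [339.2, 282.0] [0.5223 0.032  0.049 ]
pot_center 0.88 [114.1, 353.4] [0.541  0.231  0.0265]
```

View pics/w3.png

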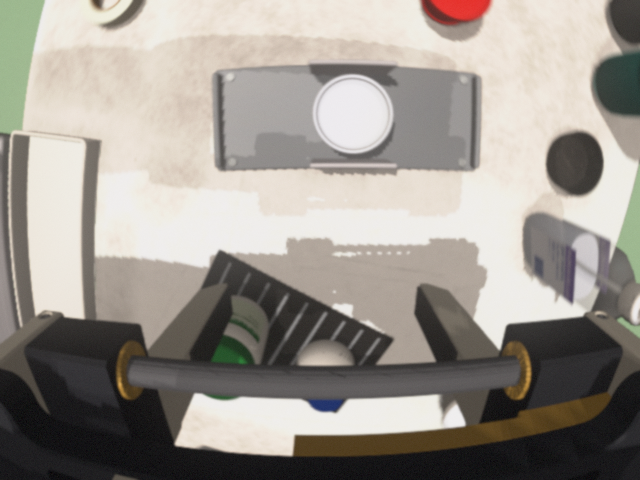

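The view shows the rack with only the small pot at (353,114) between the plates. The jar (240,330) and bottle (325,370) both stand on the mat.

>>> jog_arm(moves=[[0,2,0.5,0,0],[0,3.5,0.8,0,0.2],[0,3,0.7,1,0],[0,1,0.2,2.5,0],[0,0,0,3,0],[0,0,0,3,0],[0,0,0,1.5,0],[0,0,0,0.5,0],[0,0,0,0,0],[0,0,0,0,0]])

```text
clock: 18.4
ee_pos: [0.5415, 0.2296, 0.134]
tool_rot: [1.981, 2.436, 0.003]
ft_force: [-0.4, 1.0, 0.3]
grip_width: 0.999
gripper_force: 0.0
```

Run:
```python
from h import *
to([.5407,.2292,.0335],.21+np.pi/2)
```

```text
t 18.4 grasp [0.5416 0.2297 0.069 ] yaw 1.7762 w 0.999 f 0.0 ft [-0.4  1.   0.3] tilt [ 2.3e-03  8.0e-04 -1.0e+00]
 delta curaxes cm [-0.03 -0.11  3.55] after-turn [-0.03 -0.1   3.55] roll deg -0.26
```

>>> jog_arm(moves=[[0,0,-0.1,1.5,0],[0,0,0,1.2,0],[0,0,0,0.6,0],[0,0,0,0.2,0],[0,0,0,0,0],[0,0,0,0,0],[0.2,0,0,0,0],[1,0,0,0,0],[1,0,0,0,0],[1,0,0,0,0]], squeeze=10)

```text
clock: 19.4
ee_pos: [0.5395, 0.2292, 0.0974]
tool_rot: [1.981, 2.438, 0.0]
ft_force: [0.9, -0.3, 0.4]
grip_width: 0.704
gripper_force: 0.0
```

>>> jog_arm(moves=[[1,0,0,0,0],[1,0,0,0,0],[1,0,0,0,0],[1,0,0,0,0]])

```text
clock: 19.8
ee_pos: [0.5396, 0.2292, 0.0974]
tool_rot: [1.981, 2.438, 0.0]
ft_force: [0.6, 0.4, 1.6]
grip_width: 0.624
gripper_force: 10.0
```

Run:
```python
from h import *
to([.510,-.261,.16],.21+np.pi/2)
```

```text
t 19.8 grasp [0.5396 0.2292 0.0324] yaw 1.777 w 0.624 f 10.0 ft [0.6 0.4 1.6] tilt [ 3.e-04  1.e-04 -1.e+00]
 delta curaxes cm [-47.38 -12.93 -12.76] after-turn [-47.33 -13.11 -12.76] roll deg -0.22
```

>>> jog_arm(moves=[[1,0,0,-0.5,0],[1,0,0,-1.5,0],[1,0,0,-2.5,0],[1,0,0,-3,0],[1,0,0,-3,0],[1,-1,-0.3,-2.2,0],[1,-2.3,-0.6,0,0],[1,-3.5,-0.95,0,0],[1,-3.9,-1.1,0,0],[1,-3.9,-1.1,0,0]])

```text
clock: 20.8
ee_pos: [0.5296, 0.0769, 0.2257]
tool_rot: [1.979, 2.438, 0.001]
ft_force: [0.7, 0.3, -0.5]
grip_width: 0.623
gripper_force: 10.0
```

>>> jog_arm(moves=[[1,-3.9,-1.1,0,0],[1,-3.9,-1.1,0,0],[1,-3.9,-1.1,0,0],[1,-3.9,-1.1,0,0],[1,-3.9,-1.1,0,0],[1,-3.9,-1.1,0,0],[1,-3.5,-0.9,0,0],[1,-2.5,-0.6,0,0],[1,-1.0,-0.2,0,0],[1,0,0,0,0]])

```text
clock: 21.8
ee_pos: [0.5107, -0.2376, 0.2251]
tool_rot: [1.983, 2.436, 0.0]
ft_force: [0.6, 0.5, -0.8]
grip_width: 0.627
gripper_force: 10.0
```

Run:
```python
from h import *
to([.511,-.261,.052],.21+np.pi/2)
```

```text
t 21.8 grasp [ 0.5107 -0.2376  0.1601] yaw 1.7751 w 0.627 f 10.0 ft [ 0.6  0.5 -0.8] tilt [ 7.e-04 -4.e-04 -1.e+00]
 delta curaxes cm [-2.29 -0.45 10.81] after-turn [-2.29 -0.46 10.81] roll deg -0.33
```

>>> jog_arm(moves=[[1,-1.2,-0.2,1,0],[1,-1.1,-0.25,2,0],[1,0,0,2.5,0],[1,0,0,2,0],[1,0,0,1.2,0],[1,0,0,0.6,0],[1,0,0,0.3,0],[1,0,0,0,0],[1,0,0,0,0]])

```text
clock: 22.7
ee_pos: [0.5117, -0.2602, 0.1293]
tool_rot: [1.98, 2.437, 0.0]
ft_force: [0.1, 0.2, -0.7]
grip_width: 0.624
gripper_force: 10.0
```

Run:
```python
from h import *
to([.511,-.261,.051],.21+np.pi/2)
from rig import eyes
for n in ['scene']:
    p=eyes.camera(n);a=p['pixels'][170:270,350:500,::-1];cv2.imwrite('pics/b1.png',cv2.resize(a,(750,500),interpolation=2))
```

```text
t 22.7 grasp [ 0.5118 -0.2603  0.0643] yaw 1.7772 w 0.624 f 10.0 ft [ 0.1  0.2 -0.7] tilt [ 1.5e-03 -9.0e-04 -1.0e+00]
 delta curaxes cm [-0.05 -0.09  1.33] after-turn [-0.05 -0.09  1.33] roll deg -0.21
```

View pics/b1.png

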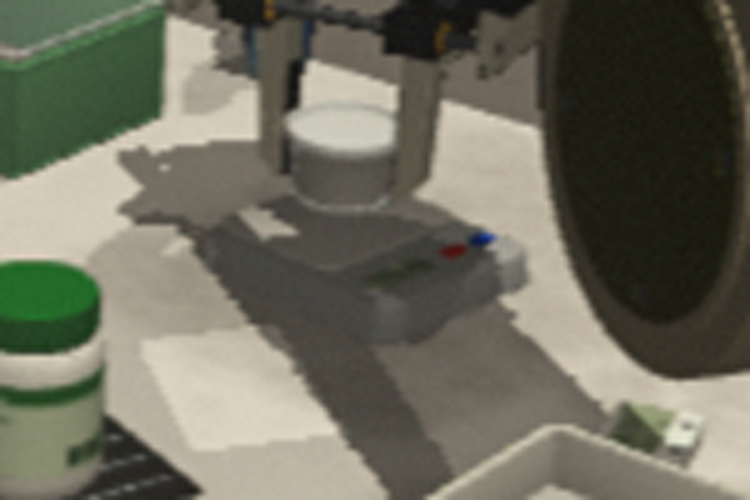

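The view shows the pot held level at (342,155), just above the pan, with the keys and display nearer the camera. I'll lower it.

>>> jog_arm(moves=[[1,0,0,0.6,0],[1,0,0,0.4,0],[1,0,0,0.2,0],[1,0,0,0.1,0],[1,0,0,0,0],[1,0,0,0,0]])

```text
clock: 23.35
ee_pos: [0.5108, -0.2599, 0.1158]
tool_rot: [-1.98, -2.438, 0.0]
ft_force: [-4.2, 2.5, 7.1]
grip_width: 0.624
gripper_force: 10.0
```

Run:
```python
from h import *
to([.511,-.261,.051],.21+np.pi/2)
```

```text
t 23.35 grasp [ 0.5107 -0.2599  0.0508] yaw 1.777 w 0.624 f 10.0 ft [-4.2  2.5  7.1] tilt [-8.e-04  3.e-04 -1.e+00]
 delta curaxes cm [-0.11  0.   -0.02] after-turn [-0.11  0.   -0.02] roll deg -0.22
```

>>> jog_arm(moves=[[1,0,0,-0.05,0],[0.36,0,0,0,0],[0.3,0,0,0,0],[0.15,0,0,0,0],[0,0,0,0,0],[0,0,0,0,0],[0,0,0,-0.7,0],[0,0,0,-2,0],[0,0,0,-4,0],[0,0,0,-4,0]])

```text
clock: 24.35
ee_pos: [0.5104, -0.2596, 0.2236]
tool_rot: [-1.98, -2.437, 0.0]
ft_force: [1.3, -0.5, -0.1]
grip_width: 1.003
gripper_force: 0.0
```

>>> jog_arm(moves=[[0,3,0,-2,0],[0,4,0,0,0],[0,4,0,0,0],[0,4,0,0,0],[0,4,0,0,0],[0,0,0,0,7.5],[0,0,0,0,7.5],[0,0,0,0,7.5],[0,0,0,0,7.5],[0,0,0,0,7.5]])

```text
clock: 25.35
ee_pos: [0.4722, -0.0739, 0.2434]
tool_rot: [2.664, 1.665, 0.001]
ft_force: [0.2, 0.4, 0.7]
grip_width: 0.999
gripper_force: 0.0
```

>>> jog_arm(moves=[[0,0,0,0,7.5],[0,0,0,0,7.5],[0,0,0,0,7.5],[0,0,0,0,7.5],[0,0,0,0,7.5],[0,0,0,0,7.5],[0,0,0,0,7.3],[0,0,0,0,0],[0,0,0,0,0]])

```text
clock: 26.25
ee_pos: [0.4722, -0.074, 0.2432]
tool_rot: [3.124, 0.335, 0.001]
ft_force: [-0.0, -0.5, 0.3]
grip_width: 1.001
gripper_force: 0.0
```

Run:
```python
from h import *
to([.570,-.0148,.10],.2116)
from rig import eyes
p=eyes.camera('scene');cv2.imwrite('pics/b2.png',cv2.resize(p['pixels'][180:300,270:470,::-1],(800,480),interpolation=2))
p=eyes.camera('top');cv2.imwrite('pics/b3.png',cv2.resize(p['pixels'][190:310,280:460,::-1],(750,500),interpolation=2))
```

```text
t 26.25 grasp [ 0.4722 -0.074   0.1782] yaw 0.2136 w 1.001 f 0.0 ft [-0.  -0.5  0.3] tilt [ 5.e-04 -1.e-04 -1.e+00]
 delta curaxes cm [10.81 -3.72  7.82] after-turn [10.81 -3.74  7.82] roll deg 0.11
```

View pics/b3.png

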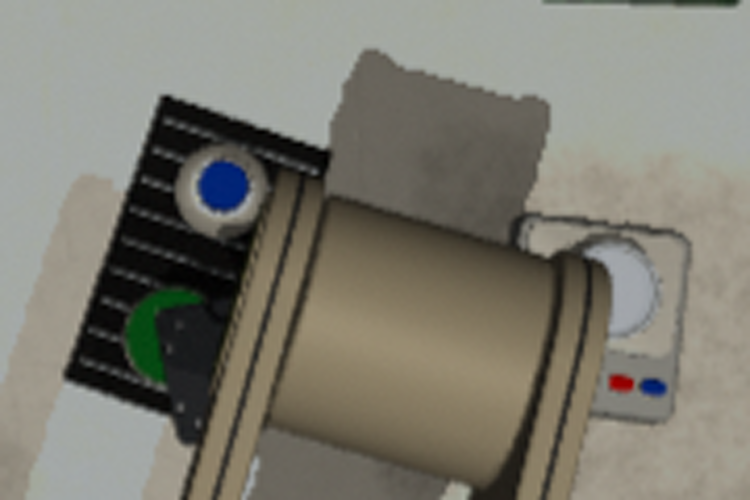

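View pics/b2.png

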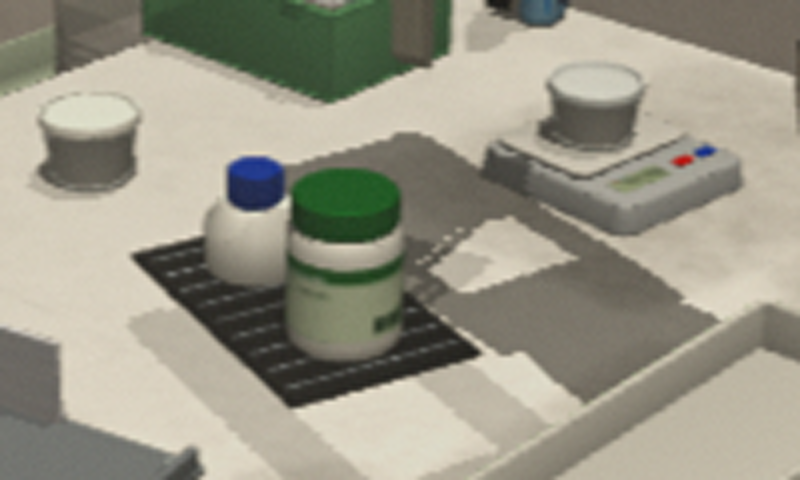

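The pot stands upright, about mid-pan (scene crop 595,105). The jar and bottle stand upright on the mat.

>>> jog_arm(moves=[[0,2.5,-0.9,0,0],[0,3.5,-1.2,0,0],[0,3.2,-1.1,0,0.1],[0,1.6,-0.5,1,0],[0,0,0,3,0],[0,0,0,3.5,0],[0,0,0,3.5,0],[0,0,0,2.2,0],[0,0,0,1,0],[0,0,0,0,0]])

```text
clock: 27.35
ee_pos: [0.569, -0.0152, 0.0993]
tool_rot: [-3.124, -0.328, 0.005]
ft_force: [0.1, 0.3, -0.2]
grip_width: 1.001
gripper_force: 0.0
```

Run:
```python
from h import *
to([.570,-.0148,.0318],.2116)
```

```text
t 27.35 grasp [ 0.5688 -0.0152  0.0343] yaw 0.2091 w 1.001 f 0.0 ft [ 0.1  0.3 -0.2] tilt [-3.e-03  4.e-04 -1.e+00]
 delta curaxes cm [ 0.12 -0.01  0.24] after-turn [ 0.12 -0.01  0.25] roll deg -0.14
```

>>> jog_arm(moves=[[0,0,0,0.3,0],[0.2,0,0,0,0],[1,0,0,0,0],[1,0,0,0,0],[1,0,0,0,0],[1,0,0,0,0],[1,0,0,0,0],[1,0,0,0,0],[1,0,0,0,0],[1,0,0,0,0]], squeeze=22)

```text
clock: 28.35
ee_pos: [0.5702, -0.0153, 0.0981]
tool_rot: [-3.125, -0.326, -0.001]
ft_force: [-2.2, 2.1, 4.4]
grip_width: 0.625
gripper_force: 22.0
```

Run:
```python
from h import *
to([.6079,.2430,.15],.2116)
```

```text
t 28.35 grasp [ 0.5703 -0.0152  0.0331] yaw 0.208 w 0.625 f 22.0 ft [-2.2  2.1  4.4] tilt [ 4.e-04  2.e-04 -1.e+00]
 delta curaxes cm [  9.02 -24.49 -11.68] after-turn [  9.1  -24.46 -11.69] roll deg -0.2
```

>>> jog_arm(moves=[[1,0,0,-0.5,0],[1,0,0,-1.5,0],[1,0,0,-2.5,0],[1,0,0,-3,0],[1,0.3,-0.9,-2.5,0],[1,0.8,-2.2,-1.7,0],[1,1.2,-3.2,0,-0.2],[1,1.3,-3.6,0,0],[1,1.3,-3.6,0,0],[1,1.3,-3.6,0,0]])

```text
clock: 29.35
ee_pos: [0.595, 0.1661, 0.2156]
tool_rot: [3.124, 0.331, 0.001]
ft_force: [1.1, 0.7, -2.4]
grip_width: 0.624
gripper_force: 21.9
```

>>> jog_arm(moves=[[1,1.3,-3.4,0,0],[1,1.0,-2.5,0,0],[1,0.5,-1.4,0,0],[1,0,0,1,0],[1,0,0,2.5,0],[1,0,0,2.5,0],[1,0,0,1.7,0],[1,0,0,0.8,0],[1,0,0,0,0],[1,0,0,0,0]])

```text
clock: 30.35
ee_pos: [0.6077, 0.2418, 0.1307]
tool_rot: [-3.124, -0.331, -0.002]
ft_force: [-0.5, 0.4, -2.0]
grip_width: 0.627
gripper_force: 21.9
```

Run:
```python
from h import *
to([.6073,.2430,.0351],.2116)
```

```text
t 30.35 grasp [0.6077 0.2418 0.0657] yaw 0.211 w 0.627 f 21.9 ft [-0.5  0.4 -2. ] tilt [ 1.1e-03  3.0e-04 -1.0e+00]
 delta curaxes cm [-0.02 -0.13  3.06] after-turn [-0.02 -0.13  3.06] roll deg -0.03
```

>>> jog_arm(moves=[[1,0,-0.1,1,0],[1,0,0,1,0],[1,0,0,0.6,0],[1,0,0,0.3,0],[1,0,0,0.1,0],[1,0,0,0,0]])

```text
clock: 30.95
ee_pos: [0.6066, 0.2431, 0.1001]
tool_rot: [3.124, 0.332, -0.001]
ft_force: [-3.2, -1.3, 2.8]
grip_width: 0.628
gripper_force: 22.0
```

Run:
```python
from h import *
to([.6073,.2430,.0351],.2116)
```

```text
t 30.95 grasp [0.6066 0.243  0.0351] yaw 0.2116 w 0.628 f 22.0 ft [-3.2 -1.3  2.8] tilt [-7.e-04 -3.e-04 -1.e+00]
 delta curaxes cm [ 0.07  0.02 -0.  ] after-turn [ 0.07  0.02 -0.  ] roll deg 0.0
```

>>> jog_arm(moves=[[0.36,0,0,0,0],[0.25,0,0,0,0],[0,0,0,0,0],[0,0,0,0,0],[0,0,0,0,0],[0,0,0,-1,0],[0,0,0,-3,0],[0,0,0,-4,0],[0,0,0,-4,0],[0,0,0,-1,0]])

```text
clock: 31.95
ee_pos: [0.6093, 0.2439, 0.2373]
tool_rot: [-3.122, -0.331, -0.015]
ft_force: [0.1, 0.2, 0.1]
grip_width: 1.0
gripper_force: 0.0
```

>>> jog_arm(moves=[[0,-1.7,1.9,0,0],[0,-3,3.4,0,0],[0,-3,3.4,0,0],[0,-3,3.4,0,0],[0,-3,3.4,0,0],[0,-2.5,2.6,0,0],[0,-1.5,1.5,0,0],[0,0,0,0,0],[0,0,0,0,0]])

```text
clock: 32.85
ee_pos: [0.4751, 0.0142, 0.2301]
tool_rot: [-3.124, -0.33, -0.002]
ft_force: [0.4, 0.5, 0.6]
grip_width: 1.003
gripper_force: 0.0
```

Run:
```python
from h import *
to([.475,.0139,.0445],.2116)
```

```text
t 32.85 grasp [0.4752 0.0142 0.1651] yaw 0.2102 w 1.003 f 0.0 ft [0.4 0.5 0.6] tilt [ 1.e-03  3.e-04 -1.e+00]
 delta curaxes cm [-0.03  0.03 12.06] after-turn [-0.02  0.03 12.06] roll deg -0.08
```

>>> jog_arm(moves=[[0,0,0,2,0],[0,0,0,3.5,0],[0,0,0,3.5,0],[0,0,0,2,0],[0,0,0,1,0],[0,0,0,0,0],[0.2,0,0,0,0],[1,0,0,0,0],[1,0,0,0,0],[1,0,0,0,0]])

```text
clock: 33.85
ee_pos: [0.4756, 0.0142, 0.1107]
tool_rot: [3.124, 0.331, 0.003]
ft_force: [-0.4, -0.1, -0.9]
grip_width: 0.704
gripper_force: 0.0
```

>>> jog_arm(moves=[[1,0,0,0,0],[1,0,0,0,0],[1,0,0,0,0],[1,0,0,0,0]])

```text
clock: 34.25
ee_pos: [0.4755, 0.0142, 0.1105]
tool_rot: [3.124, 0.331, 0.002]
ft_force: [-0.7, 0.7, 6.1]
grip_width: 0.673
gripper_force: 22.0
```

Run:
```python
from h import *
to([.472,.2143,.15],.2116)
```

```text
t 34.25 grasp [0.4756 0.0142 0.0455] yaw 0.2114 w 0.673 f 22.0 ft [-0.7  0.7  6.1] tilt [ 1.2e-03 -1.0e-04 -1.0e+00]
 delta curaxes cm [  3.86 -19.64 -10.45] after-turn [  3.85 -19.64 -10.45] roll deg -0.01
```

>>> jog_arm(moves=[[1,0,0,-0.5,0],[1,0,0,-1.5,0],[1,0,0,-2.5,0],[1,0,0,-3,0],[1,0.2,-1.0,-2,0],[1,0.5,-2.2,-0.9,0],[1,0.6,-3.2,0,0],[1,0.7,-3.5,0,0],[1,0.7,-3.5,0,0],[1,0.6,-3.0,0,0]])

```text
clock: 35.25
ee_pos: [0.4722, 0.183, 0.2135]
tool_rot: [-3.124, -0.332, 0.001]
ft_force: [1.1, -0.2, -2.7]
grip_width: 0.676
gripper_force: 22.0
```

>>> jog_arm(moves=[[1,0.4,-2.0,0,0],[1,0.2,-1.0,0,0],[1,0,-0.25,0,0],[1,0,0,1,0],[1,0,0,2.5,0],[1,0,0,2.5,0],[1,0,0,1.2,0],[1,0,0,0.5,0],[1,0,0,0,0],[1,0,0,0,0]])

```text
clock: 36.25
ee_pos: [0.4726, 0.2145, 0.1378]
tool_rot: [-3.124, -0.331, -0.002]
ft_force: [-0.4, -0.1, -1.4]
grip_width: 0.675
gripper_force: 22.0
```

Run:
```python
from h import *
to([.472,.2143,.0475],.2116)
```

```text
t 36.25 grasp [0.4726 0.2145 0.0728] yaw 0.2111 w 0.675 f 22.0 ft [-0.4 -0.1 -1.4] tilt [ 1.4e-03  5.0e-04 -1.0e+00]
 delta curaxes cm [-0.07  0.01  2.53] after-turn [-0.07  0.01  2.53] roll deg -0.03
```

>>> jog_arm(moves=[[1,0,0,0.9,0],[1,0,0,0.8,0],[1,0,0,0.5,0],[1,0,0,0.2,0],[1,0,0,0.1,0],[1,0,0,0,0]])

```text
clock: 36.85
ee_pos: [0.4714, 0.2145, 0.1126]
tool_rot: [3.123, 0.332, -0.002]
ft_force: [-8.2, -2.8, 13.1]
grip_width: 0.672
gripper_force: 22.0
```

Run:
```python
from h import *
to([.472,.2143,.0475],.2116)
```

```text
t 36.85 grasp [0.4713 0.2145 0.0476] yaw 0.2117 w 0.672 f 22.0 ft [-8.2 -2.8 13.1] tilt [-1.5e-03 -7.0e-04 -1.0e+00]
 delta curaxes cm [0.06 0.03 0.01] after-turn [0.06 0.03 0.01] roll deg 0.01
```

>>> jog_arm(moves=[[1,0,0,-0.08,0],[0.32,0,0,0,0],[0.25,0,0,0,0],[0,0,0,0,0],[0,0,0,0,0],[0,0,0,0,0],[0,0,0,-1,0],[0,0,0,-3,0],[0,0,0,-4,0],[0,0,0,-4,0]])

```text
clock: 37.85
ee_pos: [0.4714, 0.2144, 0.2342]
tool_rot: [3.124, 0.332, -0.001]
ft_force: [1.0, 0.3, -0.2]
grip_width: 1.0
gripper_force: 0.0
```

>>> jog_arm(moves=[[0,0,1,-4,0],[0,-0.5,3,-2,0],[0,-0.5,4,0,0],[0,-0.5,4,0,0],[0,0,4,0,0],[0,0,4,0,0],[0,0,3,0,0],[0,0,1,0,0],[0,0,0,0,0],[0,0,0,0,0]])

```text
clock: 38.85
ee_pos: [0.5074, -0.0224, 0.2928]
tool_rot: [-3.123, -0.331, -0.0]
ft_force: [-0.2, 0.1, 0.3]
grip_width: 0.997
gripper_force: 0.0
```

Run:
```python
from h import *
from rig import eyes
to([.472,.2143,.0475],.2116)
p=eyes.camera('top');a=cv2.resize(p['pixels'][190:305,190:460,::-1],(800,341),interpolation=2)
q=eyes.camera('scene');b=cv2.resize(q['pixels'][190:330,190:480,::-1],(800,386),interpolation=2)[:259]
c=cv2.resize(q['pixels'][190:330,190:480,::-1],(500,241),interpolation=2)
cv2.imwrite('pics/f.png',np.vstack([a,np.hstack([c,np.zeros((241,300,3),np.uint8)])]))
```

```text
t 38.85 grasp [ 0.5074 -0.0224  0.2278] yaw 0.2114 w 0.997 f 0.0 ft [-0.2  0.1  0.3] tilt [ 0.e+00  6.e-04 -1.e+00]
 delta curaxes cm [  1.5  -23.87  18.04] after-turn [  1.51 -23.88  18.03] roll deg -0.01
```

View pics/f.png

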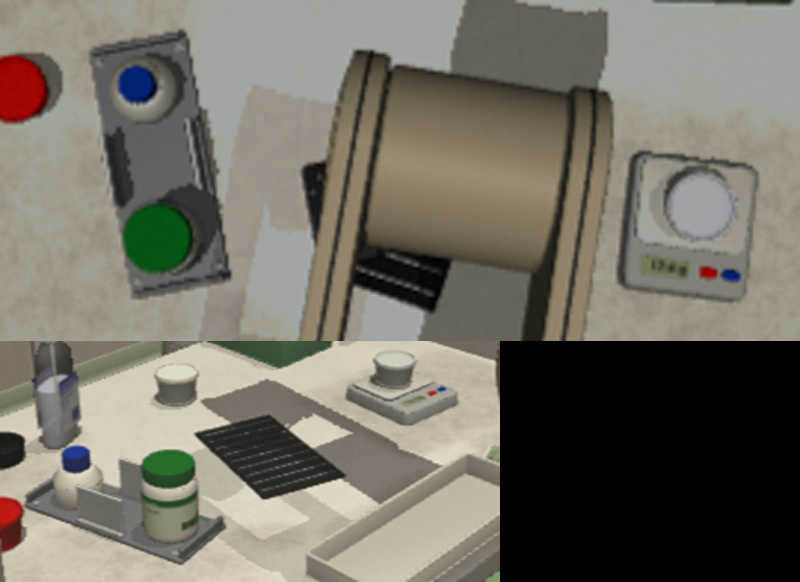

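Everything stands upright: cap at crop (137,84), jar lid (158,238), pot (699,204) on the pan. I'll check positions numerically.

Run:
```python
from h import *
t=lambda q:(190+(q[0]+.5)/2.963-.5,190+(q[1]+.5)/2.963-.5)
for n,q,z in [('cap',(137,84),.07),('jar',(158,238),.096),('pot',(699,204),.0655)]: print(n,onplane('top',t(q),z)[:2].round(4))
print(fitrect('top',[t(q) for q in [(641,156),(752,166),(742,251),(636,240)]],.084,.107,.0245,-.1))
print(fitrect('top',[t(q) for q in [(631,151),(759,160),(745,300),(618,287)]],.128,.118,.018,-.1))
```

```text
cap [0.6072 0.2413]
jar [0.4716 0.2131]
pot [ 0.5128 -0.2568]
(array([ 0.51510152, -0.26025226, -0.07733605]), np.float64(0.005331283358820327))
(array([ 0.49604263, -0.2576653 , -0.07888378]), np.float64(0.0026376605036628753))
```

```bash
python3 -c "
from rig import arm
print(arm.finish_job())"
```

```text
the job is handed in; nothing more can be done
None
```

The job is handed in: the small pot stands upright within about 4 mm of the middle of the balance's pan, and the jar and bottle are back upright in their own bays, within about 3 mm of centre; the clock read about 39 s and the bigger pot was not touched.

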